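# Roll an idler roller home on its inspection bed

### The job

Take the wooden chock off the inspection bed and lay it on the table beside it. Then, without gripping or lifting it, roll the steel roller slowly along the bed under the drop latch and ease it against the spring buffer just hard enough for the latch to fall behind its axle, always keeping the load on the buffer below 11 N. Let go so that the roller is left trapped on the mark, and leave the things lying around alone.

Things in the scene. Friction and masses are not known exactly. Their poses are not given: they have to be found in the camera images.
- bed: fixed aluminium plate 360 long (x) x 190 wide x 12 mm on 4 mm feet, top 16 mm above the table. Origin: on the table under its centre; x points from the open end to the buffer end. Side rails, 8 mm high, 136 mm apart inside, guide the roller; a lip 5 mm high at x = -143 mm stops it rolling off. At the far end a buffer block 62 mm high (front at x = 147 mm) and the latch's cheeks.
- roller: loose ground, oiled steel idler roller (low friction), 0.5 to 0.9 kg, body 89 mm in diameter and 130 mm long with an axle end 20 mm in diameter and 16 mm long on either side. It lies across the bed, axis 44.5 mm above the bed's top (60.5 mm above the table), and rolls freely. Origin: its centre; its y is its axis, x and z turn as it rolls. It starts about 155 mm short of the mark.
- mark (a point): the mark: a line scribed across the bed's margins, 70 mm from the bed's origin along the bed's x; this point is where the roller's centre must be, 60.5 mm above the table. x points along the bed.
- latch (a joint): angle of the drop latch: two dark steel arms over the rails (138 mm apart inside, tops 84 mm above the table, noses from 50 to 10 mm before the mark), pivoted at the buffer end. 0 = down, grows upward. The axle ends lift its inclined noses by themselves (2 to 8 N along the bed, to about 0.14 rad), the light roller then runs on a little; it is fully down again only with the axle past the noses.
- buffer: round rubber pad, 32 mm in diameter, of the spring buffer; origin: centre of the face that meets the roller, at axle height; x along the bed, the way it is pushed in. Met 1 mm before the mark; 6 N per mm over 2 N preload. The latch falls at 7 to 8 N on it (9 to 12 N on the fingers, as friction takes a quarter); 11 N (about 14 N on the fingers) overloads it. It then holds the roller on the noses.
- chock: loose softwood wedge, 115 long (its y) x 38 wide x 26 mm at the thick end, lying lengthwise on the bed in front of the roller with its thin end (its -y end) to the roller. Origin: centre of its underside. The thin end reaches under the roller's bulge, so it must be drawn back along the bed about 25 mm before it can be lifted; there is room. The 3 mm grey mat counts as table.
- tape: roll of black tape, 58 mm in diameter, 19 mm high, a bystander on the table left of the bed's far end
- bolt: hexagon bolt, 72 mm long, a bystander on the table beside the bed's near end
- stud: black stud with a nut on it, 88 mm long, a bystander on the table beside the bed's far end
Mind the look-alikes: they are no part of the job. There is more than one size of the chock; the job needs the larger.

How it is judged:
By the outcome, as a careful person would: the job done as asked, in the order asked, and still so for the second after the job is handed in, with the robot touching nothing.
It also fails if it takes over 64 s, if anything falls off the work surface, if the arm or the gripper's body presses on something with over 40 N, if the wrist force passes 120 N, or if a joint passes its speed limit or range.

### The arm

A 6-joint arm with a two-finger parallel gripper is mounted at the origin on a cart in front of the work surface, level with it; the furniture and walls round the work are solid. World frame = base frame: x ahead of the robot, y to its left, z up, the work surface at z = 0. Lengths are in m, angles in degrees, forces in N, time in s.
With the tool pointing down it reaches from about 0.275 to 1 m from the base axis. Payload 8.4 kg.
Tool frame: the origin (TCP) lies at the very end of the fingers, on their centre line; the grasp point (between the pads) lies 19 mm behind it; z points along the fingers, y is the line along which they close (so a half turn about z gives the same grasp; the last joint's range is limited). The gripper opens to 85 mm and grips with 20 to 120 N. Pads are 22 mm wide; open, the fingers measure 114 mm over their backs; the gripper's body (76 mm by 85 mm) begins 54 mm behind the grasp point. The pads swing forward as they close: fully open they stand 13 mm farther back than shut.
Start: joints at [65.065, 20.225, 93.587, -0, 66.188, -0.138], TCP at [0.262, 0.567, 0.231] pointing down, gripper open.
Joint ranges: [-150.9, 150.9], [-52.94, 120.26], [3.33, 152.33], [-74.26, 254.26], [0, 154.13], [-172.89, 172.89]. Speed limits (degrees/s): [127.2, 127.2, 159.86, 180, 180, 180].

### API

Orientations are given as [roll, pitch, yaw] about the fixed x, y, z axes, in that order (R = Rz(yaw) Ry(pitch) Rx(roll)).
In Python, from cell import get_state, camera, get_calibration, close_job gives the robot as it stands. The module is installed in compiled form; this text tells all that it offers.
- The arm moves only by the shell command python3 -m handwheel 'ROWS'. ROWS is JSON, one flat list of numbers, 5 for each row, row after row: the shift along the world's x, y, z in units of 40 mm (1.0 is 40 mm), then the turn about the world's z in units of 5 degrees (1.0 is 5 degrees), then the finger opening in mm, from 0 to 85.4. A call has 1 to 8 rows; each row is the pose to reach, as a shift and turn from the pose commanded when the call began; what a row does not reach only later rows make up. A row lasts 1/10 s, in which the tool goes at most 50 mm and 8.59 degrees, less where a joint would pass 70% of its speed; a pose out of reach is approached as far as the arm can. A call with a gripper value outside its range is refused whole. The fingers move at their own pace and stop on an object; the grip force is fixed at half the most. Time passes only in rows, so rows that repeat a pose let the fingers close. It gives the time, the measured TCP pose, the force, the opening and the grip force at its end, in the units of the state.
- get_state(): the state, without advancing time (a new reading comes with each control period).
- camera(name): name is "scene" or "top" or "wrist"; returns (picture, depth): 400x640x3 uint8, blue, green, red; 400x640 float32, m along the optical axis (not along the pixel's ray), 0 where there is no reading.
- get_calibration(name): a dict with "K" (3x3 intrinsics, pixels), "rvec" (rotation vector, rad) and "tvec" (3), from world to camera coordinates, as OpenCV has them. Camera axes: x right, y down, z forward; pixel columns grow to the right and rows downward; lengths in m; the calibration is good to about 2 mm. A picture is of the moment at which its call begins: read the wrist's pose just before it. get_calibration takes no time and is no camera call; for the wrist camera it gives the pose at the moment of the call.
- close_job(): hands the job in; it is judged then, once.
The state is a dict: "clock": time; "joint_pos": joint angles; "dq": joint speeds; "tau": joint torques, N m; "tcp_pos": TCP position; "eef_rot": TCP orientation; "force": force on the tool from outside, world axes, zero at the start; "moment": the same for the moment, N m; "gripper_width": opening from 0.0 (shut) to 1.0 (fully open); "finger_force": force on a finger pad.
Only numpy, scipy, OpenCV 4.12 (cv2) and the standard library are available. Lean on these libraries where they do the work, as an engineer would, in place of code of your own. Each camera call takes 0.05 s, during which the arm holds its last target. There are 200 camera calls.

## Working session

There is one attempt and no reset: what is moved stays moved. The work goes in short steps, Python scripts to look and compute and a shell command to move; the robot and the scene stay as the last step left them, time stands still between calls to the robot, and variables do not carry over. Pictures are saved under pics/ and viewed, at most 10 in all, crops included, and the job is handed in when it is done.

```bash
mkdir -p pics
cat > h.py <<'E'
import numpy as np, cv2
from cell import get_state, camera, get_calibration
def grab(name, fn=None):
    c=get_calibration(name); im,d=camera(name); im=im.copy(); d=d.copy()
    K=np.array(c["K"],float); R=cv2.Rodrigues(np.array(c["rvec"],float))[0]; t=np.array(c["tvec"],float).reshape(3)
    v,u=np.mgrid[:400,:640]
    P=np.stack([(u-K[0,2])/K[0,0]*d,(v-K[1,2])/K[1,1]*d,d],-1)
    W=(P-t)@R; W[d==0]=np.nan
    if fn: cv2.imwrite("pics/"+fn,im); np.save("pics/"+fn+".npy",W)
    return im,W
E
python3 - <<'E'
from h import *
for n in("top","scene"):
    grab(n,n+"1.png")
s=get_state();print(s)
E
```

```text
{'clock': 0.1, 'joint_pos': array([ 6.50662355e+01,  2.02602473e+01,  9.36242457e+01, -9.00853278e-04,
        6.61895717e+01, -1.37914620e-01]), 'dq': array([ 0.11666434, -0.00988833, -0.10966444,  0.13363363, -0.05898618,
       -0.07900141]), 'tau': array([ 1.37478841e-03, -6.06364560e+01, -3.42821002e+01,  1.74586271e-04,
        4.02699370e-03,  1.47666856e-05]), 'tcp_pos': array([0.26194232, 0.56698319, 0.23062217]), 'eef_rot': array([-1.79925934e+02,  6.45426842e-04,  1.55204515e+02]), 'force': array([-0.14043875,  1.23615959, -0.94387493]), 'moment': array([-0.03472288,  0.03001754, -0.05287669]), 'finger_force': 0.0, 'gripper_width': 0.9980813125412182}
```

View pics/top1.png

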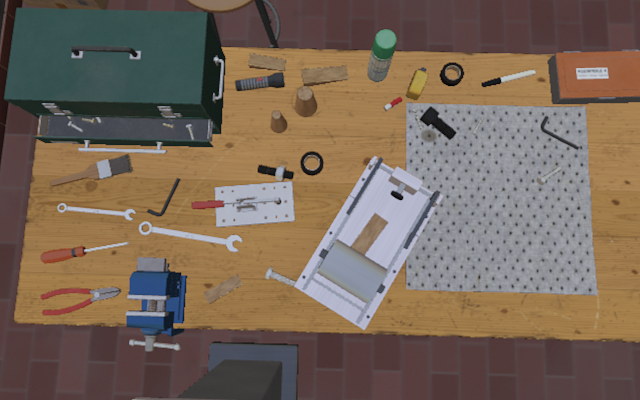

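View pics/scene1.png

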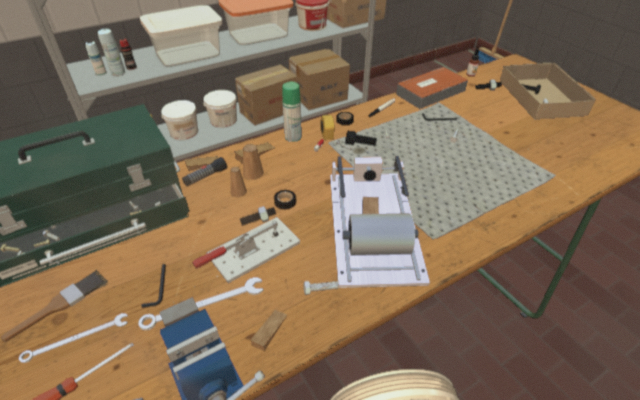

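The top view shows the bed running from its open end (~(332,305)) to the buffer (~(403,185)). The roller is at ~(352,268) and the chock at ~(371,233), between roller and buffer. The tape is at (312,162), the stud at (275,172) and the bolt at (280,277). The smaller chock is a decoy at (222,288).

Run:
```python
from h import *
W=np.load("pics/top1.png.npy"); im=cv2.imread("pics/top1.png")
for p in [(300,290),(362,325),(440,195),(375,158),(352,268),(320,250),(386,285),(371,233),(403,185),(312,162),(275,172),(280,277),(300,225),(450,250),(430,280),(222,288),(340,190)]:
    print(p,W[p[1],p[0]].round(4))
# bed-plate: white points z 10..20mm
sel=(abs(W[...,2]-.016)<.005)&(im.min(-1)>150); sel[:,:295]=0; sel[:,445:]=0; sel[:150]=0
pts=W[sel][:,:2].astype(np.float32); (c,s,a)=cv2.minAreaRect(pts); print("bed",len(pts),c,s,a)
sel=(W[...,2]>.085)&(W[...,2]<.12); sel[:,:300]=0;sel[:,440:]=0;sel[:220]=0;sel[300:]=0
pts=W[sel].astype(np.float32); print("roller top",len(pts),cv2.minAreaRect(pts[:,:2]),np.nanmax(pts[:,2]))
hsv=cv2.cvtColor(im,cv2.COLOR_BGR2HSV)
m=np.zeros((400,640),np.uint8); m[208:260,345:392]=((hsv[208:260,345:392,1]>70))*255
n,l,st,_=cv2.connectedComponentsWithStats(m);k=1+st[1:,4].argmax();P=W[l==k]
print("chock",st[k],cv2.minAreaRect(P[:,:2].astype(np.float32)),np.nanmin(P,0),np.nanmax(P,0))
cv2.imwrite("pics/c1.png",cv2.resize(im[145:335,265:460],None,fx=3,fy=3,interpolation=cv2.INTER_CUBIC))
```

```text
(300, 290) [ 0.4053 -0.2151  0.0008]
(362, 325) [ 0.3313 -0.3596  0.0152]
(440, 195) [ 0.6288 -0.5289  0.0602]
(375, 158) [ 0.7107 -0.3799  0.0629]
(352, 268) [ 0.4567 -0.329   0.1024]
(320, 250) [ 0.4988 -0.2592  0.0162]
(386, 285) [ 0.4228 -0.4138  0.0134]
(371, 233) [ 0.5406 -0.3761  0.0299]
(403, 185) [ 0.6485 -0.4439  0.0654]
(312, 162) [ 7.134e-01 -2.335e-01 -2.000e-04]
(275, 172) [ 0.679  -0.1475  0.0299]
(280, 277) [ 0.4338 -0.1683  0.0146]
(300, 225) [ 0.5582 -0.2096 -0.0013]
(450, 250) [ 0.5084 -0.5647  0.0048]
(430, 280) [ 0.4372 -0.5164  0.0085]
(222, 288) [ 0.4047 -0.0342  0.0094]
(340, 190) [ 0.6452 -0.3031  0.0033]
bed 6748 (0.5498756766319275, -0.3252865672111511) (0.2944200038909912, 0.35963231325149536) 60.46061706542969Traceback (most recent call last):
  File "<stdin>", line 9, in <module>
cv2.error: OpenCV(4.12.0) /io/opencv/modules/imgproc/src/convhull.cpp:143: error: (-215:Assertion failed) total >= 0 && (depth == CV_32F || depth == CV_32S) in function 'convexHull'
```

Run:
```python
from h import *
W=np.load("pics/top1.png.npy"); im=cv2.imread("pics/top1.png")
u,v=np.meshgrid(np.arange(640),np.arange(400))
poly=np.zeros((400,640),np.uint8); cv2.fillPoly(poly,[np.array([[290,292],[374,152],[447,195],[364,332]])],1)
sel=(abs(W[...,2]-.016)<.006)&(im.min(-1)>150)&(poly>0)
n,l,st,_=cv2.connectedComponentsWithStats(sel.astype(np.uint8))
pts=W[sel][:,:2].astype(np.float32); (c,s,a)=cv2.minAreaRect(pts); print("bed",len(pts),c,s,a)
sel=(W[...,2]>.07)&(W[...,2]<.13)&(v>225)&(v<305)&(poly>0)
pts=W[sel].astype(np.float32); print("roller top",len(pts),cv2.minAreaRect(pts[:,:2]),np.nanmax(pts[:,2]))
hsv=cv2.cvtColor(im,cv2.COLOR_BGR2HSV)
m=((hsv[...,1]>70)&(u>345)&(u<392)&(v>205)&(v<262)).astype(np.uint8)
n,l,st,_=cv2.connectedComponentsWithStats(m);k=1+st[1:,4].argmax();P=W[l==k]
print("chock",st[k],cv2.minAreaRect(P[:,:2].astype(np.float32)),np.nanmin(P,0),np.nanmax(P,0))
cv2.imwrite("pics/c1.png",cv2.resize(im[145:335,265:460],None,fx=3,fy=3,interpolation=cv2.INTER_CUBIC))
```

```text
bed 6882 (0.5222564339637756, -0.3744109869003296) (0.19681687653064728, 0.35978612303733826) 60.22236251831055Traceback (most recent call last):
  File "<stdin>", line 9, in <module>
cv2.error: OpenCV(4.12.0) /io/opencv/modules/imgproc/src/convhull.cpp:143: error: (-215:Assertion failed) total >= 0 && (depth == CV_32F || depth == CV_32S) in function 'convexHull'
```

Run:
```python
from h import *
W=np.load("pics/top1.png.npy"); im=cv2.imread("pics/top1.png")
u,v=np.meshgrid(np.arange(640),np.arange(400))
poly=np.zeros((400,640),np.uint8); cv2.fillPoly(poly,[np.array([[290,292],[374,152],[447,195],[364,332]])],1)
rect=lambda P:cv2.minAreaRect(np.ascontiguousarray(P[:,:2],np.float32))
sel=(W[...,2]>.07)&(W[...,2]<.13)&(v>225)&(v<305)&(poly>0)
pts=W[sel]; print("roller top",len(pts),rect(pts),np.nanmax(pts[:,2]))
hsv=cv2.cvtColor(im,cv2.COLOR_BGR2HSV)
m=((hsv[...,1]>70)&(u>345)&(u<392)&(v>205)&(v<262)).astype(np.uint8)
n,l,st,_=cv2.connectedComponentsWithStats(m);k=1+st[1:,4].argmax();P=W[l==k]
c=np.array([.5223,-.3744])
for a in (60.22-90,):
  a=np.deg2rad(a);ex=np.array([np.cos(a),np.sin(a)]);ey=np.array([-ex[1],ex[0]])
  for nm,Q in(("roller",pts),("chock",P)):
    q=Q[:,:2]-c; print(nm,np.nanpercentile(q@ex,[1,50,99]),np.nanpercentile(q@ey,[1,50,99]),np.nanpercentile(Q[:,2],[5,95]))
print("chock",st[k],rect(P[~np.isnan(P[:,0])]))
cv2.imwrite("pics/c1.png",cv2.resize(im[145:335,265:460],None,fx=3,fy=3,interpolation=cv2.INTER_CUBIC))
```

```text
roller top 2518 ((0.5038071274757385, -0.35759276151657104), (0.1600775271654129, 0.20319418609142303), 60.88202667236328) 0.10935060339747815
roller [-0.12444373 -0.08261345  0.06350912] [-0.0719082   0.00146159  0.06999469] [0.07677849 0.10531701]
chock [-0.03313694  0.01172987  0.05654759] [-0.00810601  0.01068799  0.02913778] [0.02216743 0.0410694 ]
chock [351 214  36  41 608] ((0.5370442271232605, -0.37075570225715637), (0.035015884786844254, 0.09290894120931625), 55.47932052612305)
```

View pics/c1.png

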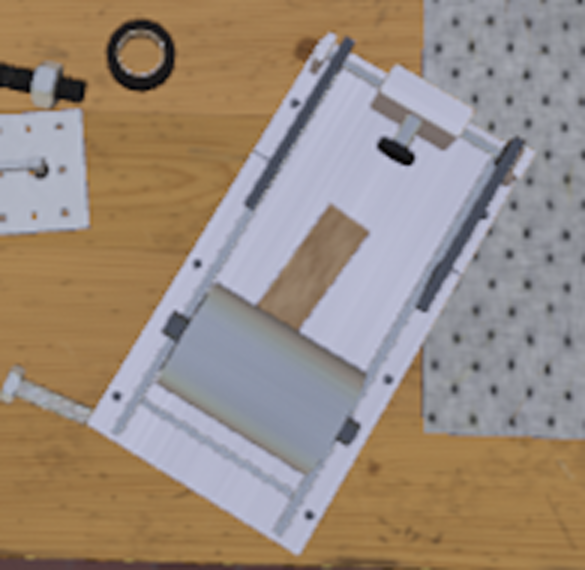

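The crop shows the pad at (396,150), the latch arms over the rails, and the chock's thick end at ~(350,220). The chock lies a few degrees off the bed axis. Next I check clearance along the way.

```bash
python3 - <<'E'
from h import *
W=np.load("pics/top1.png.npy")
for (x0,x1,y0,y1) in [(.15,.7,-.2,.75),(.4,.75,-.7,-.2)]:
    s=(W[...,0]>x0)&(W[...,0]<x1)&(W[...,1]>y0)&(W[...,1]<y1); print(np.nanmax(W[s][:,2]), (W[s][:,2]>.1).sum())
E
python3 -m handwheel '[0,0,1,0,85, 0,0,2,0,85, 0,0,3,0,85, 0.3,-1,3.5,0,85, 0.6,-2.2,3.5,0,85, 1,-3.4,3.5,0,85, 1.4,-4.6,3.5,0,85, 1.8,-5.8,3.5,0,85]'
```

```text
0.12490283864265529 2236
0.10935060339747815 1026
clock: 0.9
tcp_pos: [0.3336, 0.3351, 0.3711]
eef_rot: [-180.0, 0.0, 155.2]
force: [1.0, 0.3, 0.8]
gripper_width: 0.994
finger_force: 0.0
```

```bash
python3 -m handwheel '[0.3,-1.2,0,0,70, 0.6,-2.4,0,0,70, 1,-3.6,0,0,70, 1.3,-4.8,0,0,70, 1.7,-6,0,0,70, 2.1,-7.2,0,0,70, 2.5,-8.4,0,0,70, 2.8,-9.4,0,0,70]'
python3 -m handwheel '[0.3,-1.2,0,-0.5,60, 0.7,-2.4,0,-1,60, 1,-3.6,0,-1.5,60, 1.4,-4.8,0,-1.9,60, 1.7,-6,-0.5,-1.9,60, 2.1,-7.2,-1.5,-1.9,60, 2.5,-8.2,-2.6,-1.9,60, 2.7,-8.5,-3.7,-1.9,60]'
python3 - <<'E'
from h import *
s=get_state(); print(s["tcp_pos"],s["eef_rot"],s["clock"])
im,W=grab("wrist","w1.png")
E
```

```text
clock: 1.7
tcp_pos: [0.4457, -0.0414, 0.3712]
eef_rot: [-180.0, 0.0, 155.2]
force: [0.4, 0.6, 0.9]
gripper_width: 0.82
finger_force: 0.0
clock: 2.5
tcp_pos: [0.5493, -0.3716, 0.2435]
eef_rot: [-180.0, 0.1, 145.6]
force: [0.3, 1.0, 0.2]
gripper_width: 0.706
finger_force: 0.0
[ 0.54925971 -0.37155182  0.24348412] [-1.79979523e+02  1.48548415e-01  1.45621633e+02] 2.5
```

View pics/w1.png

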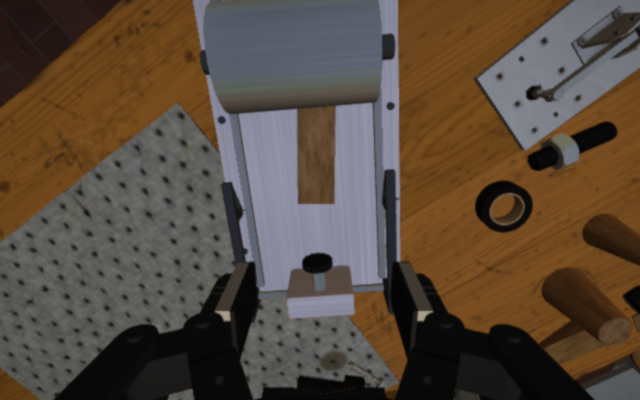

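The wrist view shows the chock at columns 298–335 and rows 107–203, almost vertical in the image. The roller is above it, and the pad is at (318,263).

```bash
cat >> h.py <<'E'
def ang(v): return np.degrees(np.arctan2(v[1],v[0]))
E
python3 - <<'E'
from h import *
W=np.load("pics/w1.png.npy"); im=cv2.imread("pics/w1.png"); hsv=cv2.cvtColor(im,cv2.COLOR_BGR2HSV)
u,v=np.meshgrid(np.arange(640),np.arange(400))
m=((hsv[...,1]>70)&(u>285)&(u<350)&(v>112)&(v<212)).astype(np.uint8)
n,l,st,_=cv2.connectedComponentsWithStats(m);k=1+st[1:,4].argmax();P=W[l==k];P=P[~np.isnan(P[:,0])]
print(st[k],P.min(0),P.max(0)); r=cv2.minAreaRect(np.ascontiguousarray(P[:,:2],np.float32)); print("chock",r)
b=cv2.boxPoints(r); print(b)
for row in(125,150,175,195):
    c=np.where(l[row]==k)[0]; print(row,W[row,c[1]].round(4),W[row,c[-2]].round(4))
# bed edges: left rail line; roller axle ends, roller top line
print("rails",[W[p[1],p[0]].round(4) for p in [(240,130),(255,260),(382,120),(384,180)]])
print("latch",[W[p[1],p[0]].round(4) for p in [(229,187),(390,172),(391,200)]])
print("axles",[W[p[1],p[0]].round(4) for p in [(206,61),(388,46)]])
print("pad",W[263,318],"block",[W[p[1],p[0]].round(4) for p in[(295,285),(345,283),(320,300)]])
E
```

```text
[ 298  113   37   90 3237] [ 0.49198788 -0.41378318  0.02146491] [ 0.58414852 -0.33453892  0.04309289]
chock ((0.5382760763168335, -0.3745177388191223), (0.03617324307560921, 0.08841657638549805), 55.04755401611328)
[[ 0.49168    -0.36401528]
 [ 0.56414866 -0.4146688 ]
 [ 0.5848721  -0.3850202 ]
 [ 0.5124035  -0.33436668]]
125 [ 0.502  -0.3699  0.025 ] [ 0.5206 -0.3426  0.0263]
150 [ 0.5222 -0.3842  0.0282] [ 0.5407 -0.3562  0.0308]
175 [ 0.542  -0.3977  0.0365] [ 0.5611 -0.3701  0.0359]
195 [ 0.5589 -0.4082  0.0413] [ 0.578  -0.3816  0.0391]
rails [array([ 0.4724, -0.4235,  0.0192]), array([ 0.5979, -0.5012,  0.0233]), array([ 0.5467, -0.298 ,  0.015 ]), array([ 0.5832, -0.3286,  0.0727])]
latch [array([ 0.5073, -0.4461,  0.0827]), array([ 0.5764, -0.3203,  0.0832]), array([ 0.5994, -0.3329,  0.0832])]
axles [array([ 0.4132, -0.3971,  0.0709]), array([ 0.4884, -0.2672,  0.0714])]
pad [ 0.62093807 -0.42824757  0.06994011] block [array([ 0.637 , -0.47  ,  0.0523]), array([ 0.6629, -0.4224,  0.0571]), array([ 0.6537, -0.4483,  0.0776])]
```

```bash
python3 -m handwheel '[0,-0.24,-1,-0.1,60, 0,-0.24,-2,-0.1,60, 0,-0.24,-3,-0.1,60, 0,-0.24,-4,-0.1,60, 0,-0.24,-4.8,-0.1,60, 0,-0.24,-5.3,-0.1,60, 0,-0.24,-5.6,-0.1,60, 0,-0.24,-5.6,-0.1,60]'
python3 -m handwheel '[0,0,0,0,30, 0,0,0,0,30, 0,0,0,0,30, 0,0,0,0,30, 0,0,0,0,30, 0,0,0,0,30]'
```

```text
clock: 3.35
tcp_pos: [0.5455, -0.379, 0.0177]
eef_rot: [-179.8, -0.3, 145.2]
force: [-10.6, -10.1, 0.9]
gripper_width: 0.702
finger_force: 0.0
clock: 3.95
tcp_pos: [0.5486, -0.3781, 0.0201]
eef_rot: [180.0, 0.0, 145.2]
force: [-0.3, 0.1, -0.7]
gripper_width: 0.426
finger_force: 60.4
```

```bash
python3 -m handwheel '[0.17,-0.1,0,0,30, 0.35,-0.2,0,0,30, 0.52,-0.3,0,0,30, 0.72,-0.42,0,0,30, 0.74,-0.43,0.1,0,30, 0.74,-0.43,0.8,0,30, 0.74,-0.43,1.8,0,30, 0.74,-0.43,2.8,0,30]'
python3 -m handwheel '[-0.3,-0.9,0,0,30, -0.6,-1.9,0,0,30, -1,-3,0,0,30, -1.3,-4,0,0,30, -1.4,-4.4,-0.6,0,30, -1.4,-4.4,-1.5,0,30, -1.4,-4.4,-2.3,0,30, -1.4,-4.4,-2.7,0,30]'
python3 -m handwheel '[0,0,-0.2,0,30, 0,0,-0.4,0,30, 0,0,-0.4,0,30]'
```

```text
clock: 4.75
tcp_pos: [0.5777, -0.3951, 0.1328]
eef_rot: [-180.0, -0.1, 145.2]
force: [0.8, -0.8, -1.0]
gripper_width: 0.429
finger_force: 60.4
clock: 5.55
tcp_pos: [0.5205, -0.5702, 0.0208]
eef_rot: [179.9, -0.2, 145.2]
force: [0.3, 0.6, -0.8]
gripper_width: 0.424
finger_force: 60.4
clock: 5.85
tcp_pos: [0.5225, -0.5714, 0.0083]
eef_rot: [-180.0, 0.0, 145.2]
force: [-1.5, -0.0, 0.2]
gripper_width: 0.428
finger_force: 60.4
```

```bash
python3 -m handwheel '[0,0,-0.02,0,60, 0,0,-0.02,0,60, 0,0,-0.02,0,60, 0,0,0.8,0,60, 0,0,1.8,0,60, 0,0,3,0,60, -0.4,0.8,4,0,50, -0.9,1.8,4.2,0.5,50]'
python3 -m handwheel '[-0.5,1,0,0.5,50, -1,2,0,0.5,50, -1.5,3,0,0.5,50, -2,4,0,0.5,50, -2.5,5.1,0,0.5,50, -2.5,5.1,0,0.5,50]'
python3 - <<'E'
from h import *
s=get_state(); print(s["tcp_pos"],s["eef_rot"],s["force"])
im,W=grab("top","t2.png")
im2,_=grab("wrist","w2.png")
cv2.imwrite("pics/c2.png",np.vstack([cv2.resize(im[145:335,265:515],None,fx=1.6,fy=1.6),cv2.resize(im2,(400,250))]))
E
```

```text
clock: 6.65
tcp_pos: [0.4882, -0.5021, 0.1818]
eef_rot: [-179.9, 0.5, 147.7]
force: [0.6, 0.3, 1.2]
gripper_width: 0.586
finger_force: 0.0
clock: 7.25
tcp_pos: [0.3825, -0.2904, 0.1758]
eef_rot: [179.9, -0.2, 150.3]
force: [-0.2, -0.7, 0.1]
gripper_width: 0.581
finger_force: 0.0
[ 0.38246632 -0.29044341  0.17582558] [179.93484864  -0.23621693 150.27453258] [-0.23842765 -0.65617513  0.09012648]
```

View pics/c2.png

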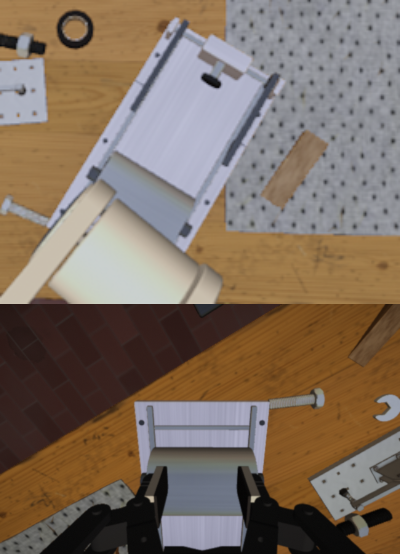

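The chock lies flat on the mat (crop ~(295,170)), clear of everything. The roller is still at its start. Next I go down behind the roller.

```bash
python3 -m handwheel '[0,0,-0.8,0,50, -0.04,-0.07,-1.6,0,50, -0.04,-0.07,-2.4,0,50, -0.04,-0.07,-3,0,50, -0.04,-0.07,-3.25,0,50, -0.04,-0.07,-3.25,0,50, -0.04,-0.07,-3.25,0,50]'
python3 -m handwheel '[0.04,-0.025,0,0,50, 0.09,-0.05,0,0,50, 0.13,-0.075,0,0,50, 0.17,-0.1,0,0,50, 0.22,-0.125,0,0,50, 0.26,-0.15,0,0,50, 0.26,-0.15,0,0,50]'
python3 - <<'E'
from h import *
s=get_state(); print(s["tcp_pos"],s["eef_rot"],s["force"])
grab("scene","s3.png"); im,W=grab("wrist","w3.png")
E
```

```text
clock: 8.05
tcp_pos: [0.3854, -0.2991, 0.0468]
eef_rot: [-180.0, 0.1, 150.2]
force: [-0.5, -0.3, 0.6]
gripper_width: 0.585
finger_force: 0.0
clock: 8.75
tcp_pos: [0.3952, -0.3044, 0.0461]
eef_rot: [-180.0, 0.0, 150.2]
force: [-0.1, 0.3, 0.2]
gripper_width: 0.584
finger_force: 0.0
[ 0.39522759 -0.30436861  0.0460843 ] [-1.79999234e+02  1.48500756e-02  1.50207112e+02] [-0.09120504  0.26986838  0.21074144]
```

View pics/s3.png

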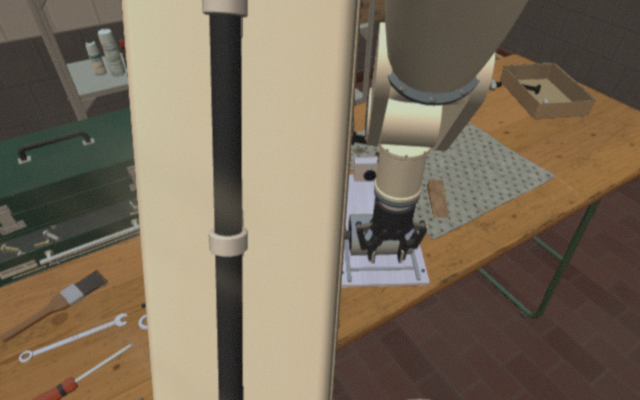

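```bash
python3 -m handwheel '[0.03,-0.017,0,0,50, 0.08,-0.046,0,0,50, 0.14,-0.08,0,0,50, 0.2,-0.115,0,0,50, 0.26,-0.15,0,0,50, 0.32,-0.185,0,0,50, 0.38,-0.22,0,0,50, 0.44,-0.253,0,0,50]'
python3 -m handwheel '[0.06,-0.035,0,0,50, 0.12,-0.069,0,0,50, 0.18,-0.104,0,0,50, 0.24,-0.138,0,0,50, 0.3,-0.173,0,0,50, 0.36,-0.207,0,0,50, 0.42,-0.242,0,0,50, 0.48,-0.276,0,0,50]'
python3 -m handwheel '[0.06,-0.035,0,0,50, 0.12,-0.069,0,0,50, 0.18,-0.104,0,0,50, 0.24,-0.138,0,0,50, 0.3,-0.173,0,0,50, 0.36,-0.207,0,0,50, 0.42,-0.242,0,0,50, 0.48,-0.276,0,0,50]'
python3 - <<'E'
from h import *
s=get_state(); print(s["tcp_pos"],s["eef_rot"],s["force"])
im,W=grab("top","t4.png"); im2,W2=grab("wrist","w4.png")
cv2.imwrite("pics/c4.png",np.vstack([cv2.resize(im[145:335,265:515],None,fx=1.6,fy=1.6),cv2.resize(im2,(400,250))]))
E
```

```text
clock: 9.65
tcp_pos: [0.4128, -0.3145, 0.0461]
eef_rot: [-180.0, 0.0, 150.2]
force: [-0.1, 0.1, -0.5]
gripper_width: 0.583
finger_force: 0.0
clock: 10.45
tcp_pos: [0.4319, -0.3255, 0.0461]
eef_rot: [-180.0, -0.0, 150.2]
force: [-0.2, -0.9, -0.6]
gripper_width: 0.585
finger_force: 0.0
clock: 11.25
tcp_pos: [0.4511, -0.3365, 0.0461]
eef_rot: [-180.0, -0.0, 150.2]
force: [-0.1, 0.7, 0.1]
gripper_width: 0.583
finger_force: 0.0
[ 0.45112875 -0.33651581  0.04606622] [-1.79999683e+02 -2.75663164e-04  1.50203185e+02] [-0.05401154  0.67640089  0.14341529]
```

View pics/c4.png

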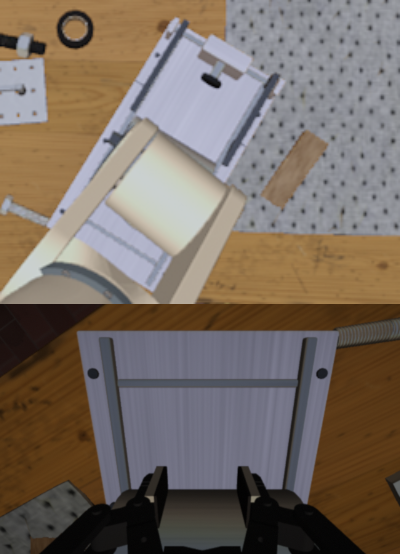

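The roller has rolled on. Its left axle end shows at crop (115,137), just short of the latch nose.

Run:
```python
from h import *
c=np.array([.5223,-.3744]);a=np.deg2rad(-29.9);ex=np.array([np.cos(a),np.sin(a)]);ey=np.array([-ex[1],ex[0]])
W=np.load("pics/t4.png.npy"); im=cv2.imread("pics/t4.png")
s=(W[...,2]>.045)&(W[...,2]<.095); s[:150]=0;s[250:]=0;s[:,:300]=0;s[:,450:]=0
X=(W[...,:2]-c)@ex; Y=(W[...,:2]-c)@ey
q=s&(Y>.066)&(Y<.1)&(abs(X)<.06)&(im.max(-1)<110)
for v,u in zip(*np.where(q)): print(u,v,X[v,u].round(4),Y[v,u].round(4),W[v,u,2].round(3),im[v,u])
W=np.load("pics/w4.png.npy");X=(W[...,:2]-c)@ex; Y=(W[...,:2]-c)@ey
r=(W[...,2]>.055)&(W[...,2]<.068)&(abs(Y)<.015); print("roller rear at axle height",np.nanmin(X[r]),r.sum())
t=get_state()["tcp_pos"];print("tcp",(t[:2]-c)@ex,(t[:2]-c)@ey)
```

```text
355 198 0.0582 0.0798 0.082 [100  85  81]
356 198 0.059 0.0778 0.084 [87 73 67]
355 199 0.0559 0.0786 0.083 [86 72 67]
356 199 0.0567 0.0766 0.085 [89 75 70]
357 199 0.058 0.0748 0.085 [87 72 66]
354 200 0.0529 0.0793 0.083 [103  87  81]
355 200 0.054 0.0774 0.083 [88 73 68]
356 200 0.0556 0.0756 0.081 [87 73 68]
357 200 0.0567 0.0737 0.081 [90 78 74]
354 201 0.0512 0.0782 0.082 [90 75 69]
355 201 0.0521 0.0763 0.083 [89 74 69]
356 201 0.0537 0.0744 0.081 [93 82 77]
353 202 0.0479 0.0789 0.083 [90 76 71]
354 202 0.0487 0.077 0.085 [88 74 68]
355 202 0.05 0.0751 0.084 [92 75 69]
356 202 0.0526 0.0734 0.076 [87 74 69]
353 203 0.0454 0.0777 0.086 [86 72 67]
354 203 0.0469 0.0758 0.084 [88 74 69]
355 203 0.049 0.0741 0.079 [82 69 64]
352 204 0.0426 0.0785 0.084 [93 78 73]
353 204 0.0443 0.0766 0.081 [88 73 69]
354 204 0.0452 0.0747 0.083 [89 73 68]
355 204 0.0502 0.0733 0.062 [93 82 78]
351 205 0.0402 0.0793 0.08 [104  88  82]
352 205 0.0409 0.0773 0.083 [88 73 68]
353 205 0.0424 0.0755 0.081 [89 74 69]
354 205 0.0432 0.0735 0.083 [91 78 74]
351 206 0.0381 0.0781 0.082 [92 76 70]
352 206
[... 1923 characters left out ...]
0]
335 232 -0.0288 0.0787 0.068 [89 76 70]
336 232 -0.028 0.0767 0.071 [92 77 72]
337 232 -0.0263 0.0749 0.066 [91 76 71]
338 232 -0.0255 0.0729 0.07 [91 76 70]
332 233 -0.0337 0.0835 0.062 [59 56 55]
333 233 -0.0325 0.0815 0.062 [71 68 64]
334 233 -0.0318 0.0795 0.067 [82 75 69]
335 233 -0.0306 0.0776 0.066 [88 77 71]
336 233 -0.0295 0.0757 0.067 [90 76 72]
337 233 -0.0283 0.0738 0.067 [91 76 71]
334 234 -0.0334 0.0784 0.064 [67 65 64]
335 234 -0.0326 0.0764 0.067 [80 73 69]
336 234 -0.0316 0.0744 0.069 [86 76 71]
335 235 -0.0339 0.0754 0.061 [86 79 77]
336 235 -0.0331 0.0734 0.064 [69 64 60]
roller rear at axle height -0.06981196156341188 1384
tcp -0.08030594283877068 -0.002655629182949338
```

```bash
python3 -m handwheel '[0.05,-0.029,0,0,50, 0.1,-0.058,0,0,50, 0.15,-0.086,0,0,50, 0.2,-0.115,0,0,50, 0.25,-0.144,0,0,50, 0.29,-0.167,0,0,50, 0.32,-0.184,0,0,50, 0.35,-0.2,0,0,50]'
python3 -m handwheel '[0.025,-0.0144,0,0,50, 0.05,-0.029,0,0,50, 0.075,-0.043,0,0,50, 0.1,-0.058,0,0,50, 0.125,-0.072,0,0,50, 0.15,-0.086,0,0,50, 0.175,-0.1,0,0,50, 0.2,-0.115,0,0,50]'
python3 -m handwheel '[0.025,-0.0144,0,0,50, 0.05,-0.029,0,0,50, 0.075,-0.043,0,0,50, 0.1,-0.058,0,0,50, 0.125,-0.072,0,0,50, 0.15,-0.086,0,0,50, 0.175,-0.1,0,0,50, 0.2,-0.115,0,0,50]'
python3 -m handwheel '[0.025,-0.0144,0,0,50, 0.05,-0.029,0,0,50, 0.075,-0.043,0,0,50, 0.1,-0.058,0,0,50, 0.125,-0.072,0,0,50, 0.15,-0.086,0,0,50, 0.175,-0.1,0,0,50, 0.2,-0.115,0,0,50]'
python3 - <<'E'
from h import *
c=np.array([.5223,-.3744]);a=np.deg2rad(-29.9);ex=np.array([np.cos(a),np.sin(a)]);ey=np.array([-ex[1],ex[0]])
_,W=grab("wrist","w5.png");X=(W[...,:2]-c)@ex; Y=(W[...,:2]-c)@ey
r=(W[...,2]>.055)&(W[...,2]<.068)&(abs(Y)<.015); print("rear",np.nanmin(X[r]))
t=get_state()["tcp_pos"];print("tcp",(t[:2]-c)@ex,(t[:2]-c)@ey)
E
```

```text
clock: 12.15
tcp_pos: [0.465, -0.3445, 0.0461]
eef_rot: [-180.0, 0.0, 150.2]
force: [-0.3, 0.3, 0.5]
gripper_width: 0.584
finger_force: 0.0
clock: 12.95
tcp_pos: [0.473, -0.3491, 0.0461]
eef_rot: [-180.0, 0.0, 150.2]
force: [-0.7, -0.8, 0.6]
gripper_width: 0.584
finger_force: 0.0
clock: 13.75
tcp_pos: [0.481, -0.3536, 0.0461]
eef_rot: [180.0, -0.0, 150.2]
force: [0.2, 0.3, 0.1]
gripper_width: 0.588
finger_force: 0.0
clock: 14.55
tcp_pos: [0.489, -0.3582, 0.0461]
eef_rot: [-180.0, -0.0, 150.2]
force: [-0.4, -0.2, 0.5]
gripper_width: 0.587
finger_force: 0.0
rear -0.027402501097785182
tcp -0.036726302187621664 -0.002582887217461347
```

```bash
for i in 1; do :; done
python3 -m handwheel '[0.02,-0.0115,0,0,50, 0.04,-0.023,0,0,50, 0.06,-0.0345,0,0,50, 0.08,-0.046,0,0,50, 0.1,-0.0575,0,0,50, 0.12,-0.069,0,0,50, 0.14,-0.08,0,0,50, 0.16,-0.092,0,0,50]'
python3 -m handwheel '[0.02,-0.0115,0,0,50, 0.04,-0.023,0,0,50, 0.06,-0.0345,0,0,50, 0.08,-0.046,0,0,50, 0.1,-0.0575,0,0,50, 0.12,-0.069,0,0,50, 0.14,-0.08,0,0,50, 0.16,-0.092,0,0,50]'
python3 -m handwheel '[0.02,-0.0115,0,0,50, 0.04,-0.023,0,0,50, 0.06,-0.0345,0,0,50, 0.08,-0.046,0,0,50, 0.1,-0.0575,0,0,50, 0.12,-0.069,0,0,50, 0.14,-0.08,0,0,50, 0.16,-0.092,0,0,50]'
cat > m.py <<'E'
from h import *
c=np.array([.5223,-.3744]);a=np.deg2rad(-29.9);ex=np.array([np.cos(a),np.sin(a)]);ey=np.array([-ex[1],ex[0]])
_,W=grab("wrist","w6.png");X=(W[...,:2]-c)@ex; Y=(W[...,:2]-c)@ey
r=(W[...,2]>.055)&(W[...,2]<.068)&(abs(Y)<.015); print("rear",np.nanmin(X[r]), np.nanpercentile(X[r],2))
s=get_state();t=s["tcp_pos"];print("tcp",(t[:2]-c)@ex,(t[:2]-c)@ey,"Falong",-s["force"][:2]@ex)
im,W=grab("top");X=(W[...,:2]-c)@ex; Y=(W[...,:2]-c)@ey
for sg in(1,-1):
    q=(abs(Y*sg-.0765)<.004)&(W[...,2]>.074)&(W[...,2]<.11)&(X>.015)&(X<.12)
    if q.sum()>10: print("latch top slope",sg,q.sum(),np.polyfit(X[q],W[...,2][q],1).round(3))
E
python3 m.py
```

```text
clock: 15.4
tcp_pos: [0.4954, -0.3619, 0.0461]
eef_rot: [180.0, 0.0, 150.2]
force: [-0.1, -0.2, -0.8]
gripper_width: 0.586
finger_force: 0.0
clock: 16.2
tcp_pos: [0.5017, -0.3656, 0.0461]
eef_rot: [180.0, -0.0, 150.2]
force: [-0.9, 1.0, 0.8]
gripper_width: 0.586
finger_force: 1.2
clock: 17.0
tcp_pos: [0.5082, -0.3692, 0.0461]
eef_rot: [180.0, -0.0, 150.2]
force: [-1.9, 1.2, 1.3]
gripper_width: 0.585
finger_force: 1.4
rear -0.005469483972801603 -0.00507483421381497
tcp -0.014604360856587248 -0.0025978583140450606 Falong 3.522256633296025
latch top slope 1 129 [-0.059  0.093]
```

```bash
python3 -m handwheel '[0.015,-0.0086,0,0,50, 0.03,-0.017,0,0,50, 0.045,-0.026,0,0,50, 0.06,-0.0345,0,0,50, 0.075,-0.043,0,0,50, 0.09,-0.052,0,0,50, 0.105,-0.06,0,0,50, 0.12,-0.069,0,0,50]'
python3 m.py
python3 -m handwheel '[0.015,-0.0086,0,0,50, 0.03,-0.017,0,0,50, 0.045,-0.026,0,0,50, 0.06,-0.0345,0,0,50, 0.075,-0.043,0,0,50, 0.09,-0.052,0,0,50, 0.105,-0.06,0,0,50, 0.12,-0.069,0,0,50]'
python3 m.py
```

```text
clock: 17.9
tcp_pos: [0.5126, -0.3718, 0.046]
eef_rot: [180.0, -0.0, 150.2]
force: [-3.3, 1.3, 2.0]
gripper_width: 0.587
finger_force: 2.0
rear -0.0008529216357877998 7.92683446867525e-06
tcp -0.00924736975460302 -0.0025898855311410154 Falong 4.244286616706665
latch top slope 1 125 [-0.106  0.1  ]
clock: 18.8
tcp_pos: [0.5179, -0.3749, 0.0461]
eef_rot: [-180.0, 0.0, 150.2]
force: [-1.6, 0.3, 1.2]
gripper_width: 0.585
finger_force: 0.7
rear 0.005744795180050827 0.006230750248435542
tcp -0.0034230695056267305 -0.002591896377179934 Falong 1.2147639538519788
latch top slope 1 121 [-0.123  0.103]
```

```bash
python3 -m handwheel '[0.015,-0.0086,0,0,50, 0.03,-0.017,0,0,50, 0.045,-0.026,0,0,50, 0.06,-0.0345,0,0,50, 0.075,-0.043,0,0,50, 0.09,-0.052,0,0,50, 0.105,-0.06,0,0,50, 0.12,-0.069,0,0,50]'
python3 -m handwheel '[0.015,-0.0086,0,0,50, 0.03,-0.017,0,0,50, 0.045,-0.026,0,0,50, 0.06,-0.0345,0,0,50, 0.075,-0.043,0,0,50, 0.09,-0.052,0,0,50, 0.105,-0.06,0,0,50, 0.12,-0.069,0,0,50]'
python3 m.py
```

```text
clock: 19.7
tcp_pos: [0.5226, -0.3775, 0.0461]
eef_rot: [-180.0, -0.0, 150.2]
force: [-0.7, 0.4, 1.0]
gripper_width: 0.582
finger_force: 0.7
clock: 20.5
tcp_pos: [0.5275, -0.3804, 0.0461]
eef_rot: [-180.0, 0.0, 150.2]
force: [-0.7, 1.5, 1.0]
gripper_width: 0.586
finger_force: 0.5
rear 0.016801328561099442 0.017280940598707644
tcp 0.0076299295504986655 -0.0025955271417079074 Falong 0.4696165992142369
latch top slope 1 112 [-0.138  0.106]
```

```bash
python3 -m handwheel '[0.01,-0.0058,0,0,50, 0.02,-0.0115,0,0,50, 0.03,-0.017,0,0,50, 0.04,-0.023,0,0,50, 0.05,-0.029,0,0,50, 0.06,-0.0345,0,0,50, 0.07,-0.04,0,0,50, 0.08,-0.046,0,0,50]'
python3 -m handwheel '[0.005,-0.0029,0,0,50, 0.01,-0.0058,0,0,50, 0.015,-0.0086,0,0,50, 0.02,-0.0115,0,0,50, 0.025,-0.0144,0,0,50, 0.03,-0.017,0,0,50, 0.035,-0.02,0,0,50, 0.04,-0.023,0,0,50]'
python3 m.py
```

```text
clock: 21.4
tcp_pos: [0.5307, -0.3822, 0.0461]
eef_rot: [-180.0, 0.0, 150.2]
force: [0.1, 0.7, -0.4]
gripper_width: 0.584
finger_force: 0.0
clock: 22.2
tcp_pos: [0.5322, -0.3831, 0.0461]
eef_rot: [-180.0, 0.0, 150.2]
force: [0.0, 0.1, -0.5]
gripper_width: 0.583
finger_force: 0.0
rear 0.023297216301347394 0.023877182639773113
tcp 0.012880390724615038 -0.002587917325777445 Falong -0.8566181677419803
latch top slope 1 100 [-0.081  0.096]
```

```bash
python3 -m handwheel '[0.003,-0.0017,0,0,50, 0.006,-0.0035,0,0,50, 0.009,-0.0052,0,0,50, 0.012,-0.007,0,0,50, 0.015,-0.0086,0,0,50, 0.018,-0.0104,0,0,50, 0.02,-0.0115,0,0,50, 0.02,-0.0115,0,0,50]'
python3 m.py
```

```text
clock: 23.1
tcp_pos: [0.5329, -0.3835, 0.0461]
eef_rot: [180.0, -0.0, 150.2]
force: [-0.9, 0.0, -0.1]
gripper_width: 0.586
finger_force: 0.0
rear 0.023405276113622805 0.023898932338877805
tcp 0.013747994064122616 -0.002597760239383491 Falong -0.7146343555425612
latch top slope 1 103 [-0.077  0.096]
```

```bash
cat > f.py <<'E'
from h import *
import sys
c=np.array([.5223,-.3744]);a=np.deg2rad(-29.9);ex=np.array([np.cos(a),np.sin(a)])
s=get_state();print("x",(s["tcp_pos"][:2]-c)@ex,"F",-s["force"][:2]@ex)
E
python3 -m handwheel '[0.003,-0.0017,0,0,50, 0.006,-0.0035,0,0,50, 0.009,-0.0052,0,0,50, 0.01,-0.0058,0,0,50]'; python3 f.py
python3 -m handwheel '[0.003,-0.0017,0,0,50, 0.006,-0.0035,0,0,50, 0.006,-0.0035,0,0,50]'; python3 f.py; python3 m.py
```

```text
clock: 23.6
tcp_pos: [0.5333, -0.3837, 0.0461]
eef_rot: [180.0, -0.0, 150.2]
force: [-0.1, 0.6, -0.1]
gripper_width: 0.584
finger_force: 0.2
x 0.014128253520529791 F 0.33392550551005695
clock: 23.9
tcp_pos: [0.5333, -0.3837, 0.046]
eef_rot: [180.0, -0.0, 150.2]
force: [-1.3, 0.6, 1.2]
gripper_width: 0.584
finger_force: 0.9
x 0.014186300795747188 F 1.4647163626018078
rear 0.023432703990162545 0.023954110234332728
tcp 0.014167173713512176 -0.0025860717782680417 Falong 2.0139955376917262
latch top slope 1 103 [-0.08   0.096]
```

```bash
for k in 1; do python3 -m handwheel '[0.003,-0.0017,0,0,50, 0.006,-0.0035,0,0,50, 0.006,-0.0035,0,0,50]'; done; python3 f.py
python3 -m handwheel '[0.003,-0.0017,0,0,50, 0.006,-0.0035,0,0,50, 0.006,-0.0035,0,0,50]'; python3 f.py
python3 -m handwheel '[0.003,-0.0017,0,0,50, 0.006,-0.0035,0,0,50, 0.006,-0.0035,0,0,50]'; python3 f.py
```

```text
clock: 24.3
tcp_pos: [0.5334, -0.3837, 0.046]
eef_rot: [180.0, -0.1, 150.2]
force: [-3.7, 2.0, 1.0]
gripper_width: 0.587
finger_force: 2.1
x 0.014271556700934161 F 4.21057069936758
clock: 24.6
tcp_pos: [0.5335, -0.3838, 0.0459]
eef_rot: [180.0, -0.1, 150.2]
force: [-5.6, 2.5, 1.3]
gripper_width: 0.586
finger_force: 2.7
x 0.014383590993730362 F 6.08025561160439
clock: 24.9
tcp_pos: [0.5335, -0.3838, 0.0459]
eef_rot: [180.0, -0.1, 150.2]
force: [-5.9, 2.5, 3.4]
gripper_width: 0.585
finger_force: 3.1
x 0.014415075863726276 F 6.345996366613484
```

```bash
python3 -m handwheel '[0.003,-0.0017,0,0,50, 0.006,-0.0035,0,0,50, 0.006,-0.0035,0,0,50]'; python3 f.py
python3 -m handwheel '[0.003,-0.0017,0,0,50, 0.004,-0.0023,0,0,50, 0.004,-0.0023,0,0,50]'; python3 m.py
```

```text
clock: 25.2
tcp_pos: [0.5336, -0.3838, 0.0458]
eef_rot: [180.0, -0.1, 150.2]
force: [-5.9, 3.3, 2.4]
gripper_width: 0.585
finger_force: 3.4
x 0.014493393594774397 F 6.742698746696216
clock: 25.5
tcp_pos: [0.5336, -0.3838, 0.0458]
eef_rot: [180.0, -0.1, 150.2]
force: [-4.9, 3.9, 3.3]
gripper_width: 0.586
finger_force: 3.5
rear 0.02346121735535452 0.024231690716240033
tcp 0.014521441923182216 -0.002543008920768518 Falong 6.761986679058636
latch top slope 1 100 [-0.083  0.096]
```

```bash
python3 -m handwheel '[0.003,-0.0017,0,0,50, 0.006,-0.0035,0,0,50, 0.006,-0.0035,0,0,50]'; python3 f.py
python3 -m handwheel '[0.003,-0.0017,0,0,50, 0.006,-0.0035,0,0,50, 0.006,-0.0035,0,0,50]'; python3 m.py
```

```text
clock: 25.9
tcp_pos: [0.5337, -0.3839, 0.0457]
eef_rot: [180.0, -0.2, 150.2]
force: [-7.2, 4.0, 4.0]
gripper_width: 0.585
finger_force: 3.8
x 0.014629080685620566 F 8.199384528812274
clock: 26.2
tcp_pos: [0.5338, -0.384, 0.0457]
eef_rot: [180.0, -0.2, 150.2]
force: [-8.5, 4.5, 3.9]
gripper_width: 0.584
finger_force: 4.1
rear 0.02374048394003826 0.024377177241729713
tcp 0.01471362033085331 -0.0025377898879644202 Falong 8.07711019896053
latch top slope 1 98 [-0.07   0.095]
```

```bash
python3 -m handwheel '[0.002,-0.0012,0,0,50, 0.004,-0.0023,0,0,50, 0.004,-0.0023,0,0,50]'; python3 f.py
python3 -m handwheel '[0.002,-0.0012,0,0,50, 0.004,-0.0023,0,0,50, 0.004,-0.0023,0,0,50]'; python3 m.py
```

```text
clock: 26.6
tcp_pos: [0.5338, -0.384, 0.0457]
eef_rot: [180.0, -0.2, 150.2]
force: [-7.5, 3.4, 3.5]
gripper_width: 0.582
finger_force: 4.3
x 0.014789908306957537 F 8.211473851449936
clock: 26.9
tcp_pos: [0.5339, -0.384, 0.0457]
eef_rot: [180.0, -0.2, 150.2]
force: [-7.9, 4.6, 3.8]
gripper_width: 0.582
finger_force: 4.4
rear 0.02348287198012902 0.024485398410029214
tcp 0.014904836434629441 -0.0025295726190084486 Falong 9.322481822457547
latch top slope 1 98 [-0.055  0.093]
```

```bash
python3 -m handwheel '[0.002,-0.0012,0,0,50, 0.004,-0.0023,0,0,50, 0.004,-0.0023,0,0,50]'; python3 m.py
```

```text
clock: 27.3
tcp_pos: [0.534, -0.384, 0.0456]
eef_rot: [180.0, -0.2, 150.2]
force: [-8.5, 5.5, 4.4]
gripper_width: 0.581
finger_force: 4.6
rear 0.024218141983213842 0.024641170456242194
tcp 0.014946016102393217 -0.0025418349577579027 Falong 9.709968649841777
latch top slope 1 97 [-0.055  0.093]
```

```bash
python3 -m handwheel '[0.002,-0.0012,0,0,50, 0.004,-0.0023,0,0,50, 0.004,-0.0023,0,0,50]'; python3 m.py
```

```text
clock: 27.7
tcp_pos: [0.534, -0.3841, 0.0456]
eef_rot: [180.0, -0.2, 150.2]
force: [-8.9, 3.8, 3.8]
gripper_width: 0.587
finger_force: 4.8
rear 0.02401524464191249 0.024691944019477063
tcp 0.01498619741260259 -0.0025040913942267853 Falong 10.298469304959356
latch top slope 1 93 [-0.008  0.084]
```

```bash
python3 -m handwheel '[0.002,-0.0012,0,0,50, 0.004,-0.0023,0,0,50, 0.004,-0.0023,0,0,50]'; python3 m.py
```

```text
clock: 28.1
tcp_pos: [0.534, -0.3841, 0.0456]
eef_rot: [180.0, -0.3, 150.2]
force: [-8.7, 4.3, 3.9]
gripper_width: 0.583
finger_force: 5.1
rear 0.02407702551221048 0.024737812044127654
tcp 0.015015800250667233 -0.002521990307567498 Falong 10.588912352150896
latch top slope 1 93 [0.026 0.081]
```

Run:
```python
from h import *
c=np.array([.5223,-.3744]);a=np.deg2rad(-29.9);ex=np.array([np.cos(a),np.sin(a)]);ey=np.array([-ex[1],ex[0]])
im,W=grab("top","t7.png");X=(W[...,:2]-c)@ex; Y=(W[...,:2]-c)@ey
q=(abs(Y-.0765)<.006)&(W[...,2]>.055)&(W[...,2]<.11)
for lo in range(0,130,10):
    s=q&(X>lo/1e3)&(X<(lo+10)/1e3); print(lo,s.sum(),np.nanmedian(W[...,2][s]).round(4))
cv2.imwrite("pics/c7.png",cv2.resize(im[145:285,315:455],None,fx=4,fy=4,interpolation=cv2.INTER_CUBIC))
```

```text
0 0 nan
10 0 nan
20 7 0.0808
30 9 0.0844
40 12 0.0818
50 10 0.0828
60 10 0.082
70 15 0.0833
80 14 0.083
90 15 0.0821
100 17 0.0825
110 18 0.0826
120 18 0.0833
  return np.nanmean(a, axis, out=out, keepdims=keepdims)
```

View pics/c7.png

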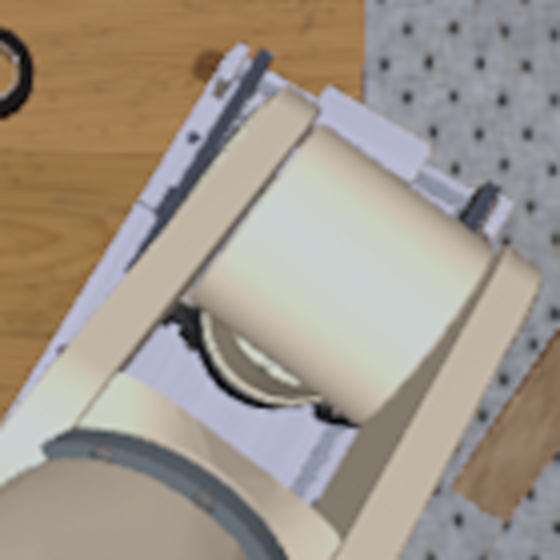

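The latch arm is flat at 83 mm along its whole length, so it has dropped fully behind the axle. I back off gently and then rise.

```bash
python3 -m handwheel '[-0.01,0.0058,0,0,50, -0.02,0.0115,0,0,50, -0.04,0.023,0,0,50, -0.07,0.04,0,0,50, -0.12,0.069,0,0,50, -0.2,0.115,0,0,50, -0.35,0.2,0,0,50, -0.6,0.345,0,0,50]'
python3 f.py
python3 -m handwheel '[-0.4,0.23,0,0,50, -0.8,0.46,0.3,0,50, -1,0.6,1,0,50, -1,0.6,2,0,50, -1,0.6,3,0,50, -1.4,1.2,4,0,50, -1.8,2,5,0,50, -2,3,5,0,50]'
python3 -m handwheel '[0,1,0,0,50, 0,2,0,0,50, 0,3,0,0,50, 0,4,0,0,50, 0,5,0,0,50, 0,5.5,0,0,50, 0,5.5,0,0,50]'
python3 - <<'E'
from h import *
c=np.array([.5223,-.3744]);a=np.deg2rad(-29.9);ex=np.array([np.cos(a),np.sin(a)]);ey=np.array([-ex[1],ex[0]])
im,W=grab("top","t8.png");X=(W[...,:2]-c)@ex; Y=(W[...,:2]-c)@ey
for sg in(1,-1):
  q=(abs(Y*sg-.0765)<.006)&(W[...,2]>.055)&(W[...,2]<.11)
  print(sg,[(lo,np.median(W[...,2][q&(X>lo/1e3)&(X<(lo+20)/1e3)]).round(4)) for lo in range(20,130,20)])
q=(abs(Y)<.05)&(W[...,2]>.09)&(X>0)&(X<.12); print("roller top strip centre",np.median(X[q]),W[...,2][q].max())
cv2.imwrite("pics/c8.png",cv2.resize(im[145:335,265:515],None,fx=3,fy=3,interpolation=cv2.INTER_CUBIC))
E
```

```text
clock: 29.05
tcp_pos: [0.5119, -0.3715, 0.0462]
eef_rot: [-180.0, 0.1, 150.2]
force: [0.9, -0.8, 0.5]
gripper_width: 0.585
finger_force: 0.0
x -0.010477950332405919 F -1.1840309320187665
clock: 29.85
tcp_pos: [0.4326, -0.2523, 0.2506]
eef_rot: [-180.0, 0.5, 150.1]
force: [0.8, -0.8, 0.4]
gripper_width: 0.585
finger_force: 0.0
clock: 30.55
tcp_pos: [0.431, -0.0294, 0.2459]
eef_rot: [180.0, -0.0, 150.4]
force: [-0.1, -0.3, 0.1]
gripper_width: 0.587
finger_force: 0.0
1 [(20, np.float64(0.0824)), (40, np.float64(0.0834)), (60, np.float64(0.0827)), (80, np.float64(0.0835)), (100, np.float64(0.0831)), (120, np.float64(0.083))]
-1 [(20, np.float64(0.0812)), (40, np.float64(0.0824)), (60, np.float64(0.0812)), (80, np.float64(0.082)), (100, np.float64(0.0823)), (120, np.float64(0.0822))]
roller top strip centre 0.06675184772010825 0.10911589406350655
```

View pics/c8.png

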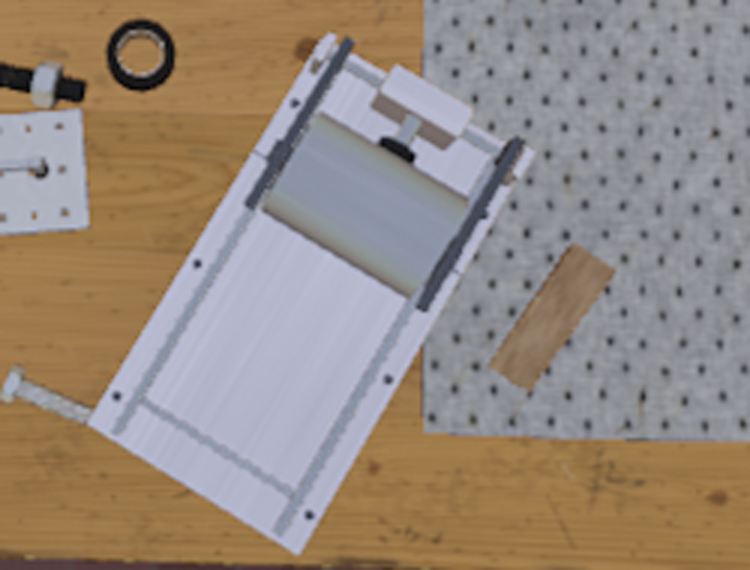

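The roller sits between noses and pad with both latch arms level. The chock is flat on the mat and the bystanders have not moved.

```bash
python3 -c "from cell import close_job; print(close_job())"
```

```text
the job is handed in; nothing more can be done
None
```

The job is handed in at about 31 s: the chock lies on the mat beside the bed, and the roller is trapped at the mark with both latch arms level behind its axle; the finger force peaked at about 10.6 N (under the 14 N overload), and nothing else was moved.

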